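# Nest the drained tumbler into its twin without wedging it

### The job

Take the steel tumbler that leans in the small wooden drainer and nest it, mouth up, inside the matching steel tumbler that stands on the worktop. Lower it gently until it just rests in the taper and let go: do not press or drop it in, or the two will wedge tight. Keep the standing tumbler upright on the worktop all the while, and do not disturb the spice jar, the timer or the pink mug.

Things in the scene. Friction and masses are not known exactly. Their poses are not given: they have to be found in the camera images.
- leaning_tumbler: The tumbler to nest: plain steel, open, no handle, straight taper, outside 66 mm across at the rim, 49 mm at the foot, 105 mm tall, wall 4 mm, 0.08 to 0.17 kg. Origin: centre of its underside; its z axis runs to the mouth. Starts loose in the drainer, mouth up, axis 30 degrees from vertical, tipped toward the drainer's -x side (the robot's); lifts straight out along its axis.
- leaning_rim (a point): Centre of the mouth of the leaning tumbler, 105 mm from its origin along its z axis.
- standing_tumbler: Receiver: same shape and size, loose, empty, mouth up on the worktop, 0.11 to 0.22 kg. Origin: centre of its underside, z up. Mouth 58 mm across inside. With the other resting loosely in it, the upper foot is about 55 mm above the lower foot (a few mm either way), and so the rims. No shoulder inside. A touch of 3 N, or letting go up to 5 mm above rest, is gentle; 6 N at speed is not.
- standing_rim (a point): Centre of the mouth of the standing tumbler, 105 mm above its origin.
- drainer: Fixed drainer: wooden board 124 x 100 x 14 mm, tilted foot plate and two bent steel rods that carry the leaning tumbler from below, on the lower 52 mm of its length; its upper 53 mm is free all round. Origin on the worktop, below the centre of the tumbler's underside, which starts 40 mm above it. Its -x axis points to the side toward which the tumbler leans.
- spice_counter: Bystander: spice jar, 42 x 41 x 96 mm, standing between the drainer and the standing tumbler, origin at the centre of its underside.
- kitchen_timer: Bystander: round red and white kitchen timer, 62 x 62 x 52 mm, origin at the centre of its underside.
- mug_pink: Bystander: pink mug, 82 x 113 x 92 mm, origin at its underside.
Mind the look-alikes: they are no part of the job. Leave any yellow look-alike of the leaning_tumbler alone.

How it is judged:
By the outcome, as a careful person would: the job done as asked, in the order asked, and still so for the second after the job is handed in, with the robot touching nothing.
It also fails if it takes over 42 s, if anything falls off the work surface, if the arm or the gripper's body presses on something with over 40 N, if the wrist force passes 120 N, or if a joint passes its speed limit or range.

### The arm

A 6-joint arm with a two-finger parallel gripper is mounted at the origin on a cart in front of the work surface, level with it; the furniture and walls round the work are solid. World frame = base frame: x ahead of the robot, y to its left, z up, the work surface at z = 0. Lengths are in m, angles in rad, forces in N, time in s.
With the tool pointing down it reaches from about 0.35 to 0.975 m from the base axis. Payload 4.9 kg.
Tool frame: the origin (TCP) lies midway between the tips of the shut fingers; the grasp point (between the pads) lies 19 mm behind it; z points along the fingers, y is the direction in which the jaws open and shut (so a half turn about z gives the same grasp; the last joint's range is limited). The gripper opens to 85 mm and grips with 20 to 120 N. Pads are 22 mm wide; open, the fingers measure 114 mm over their backs; the gripper's body (76 mm by 85 mm) begins 54 mm behind the grasp point. The pads swing forward as they close: fully open they stand 13 mm farther back than shut.
Start: joints at [-1.349, 0.053, 1.613, -0, 1.476, -0.119], TCP at [0.209, -0.589, 0.231] pointing down, gripper open.
Joint ranges: [-3.01, 3.01], [-1.01, 2.22], [0.06, 2.58], [-1.02, 4.17], [0.09, 2.62], [-3.14, 3.14]. Speed limits (rad/s): [2.57, 2.57, 3.14, 3.14, 3.14, 3.14].

### API

Orientations are given as a unit quaternion [w, x, y, z].
In Python, from plant import state, grab_frame, camera_params, job_done, boxes_of gives the robot as it stands.
- The arm moves only by the tool step_arm, never from a script. Its argument "steps" is a list of rows, each a list of 4 numbers: the shift along the tool's x, y, z in mm, then the turn about the tool's z in degrees. A call has 1 to 8 rows; each row shifts and turns the pose as measured when the row begins, along the tool's axes as they then stand; what a row does not reach is not made up. A row lasts 1/10 s, in which the tool goes at most 50 mm and 8.59 degrees, less where a joint would pass 70% of its speed; a pose out of reach is approached as far as the arm can. A call is refused whole if a number of a shift passes 50 or a number of a turn 8.59, either way. A call with a gripper value outside its range is refused whole. "claw" is the opening in per cent of the stroke, from 0 (shut) to 100 (fully open), set as the call begins (left out, the last holds). The fingers move at their own pace and stop on an object; the grip force is fixed at half the most. Time passes only in rows, so rows that do not move let the fingers close. It gives the time, the measured TCP pose, the force and the opening at its end, in the units of the state.
- state(): the state, without advancing time (a new reading comes with each control period).
- grab_frame(name): name is "side" or "top" or "wrist"; returns (picture, depth): 400x640x3 uint8, red, green, blue; 400x640 float32, m along the optical axis (not along the pixel's ray), 0 where there is no reading.
- camera_params(name): a dict with "mtx" (3x3 intrinsics, pixels), "extrinsics" (4x4, takes a point from camera to world coordinates); the wrist camera has in their place "T_tool_cam" (4x4, takes a point from camera to tool coordinates, whose origin is the TCP and whose axes are the flange's). Camera axes: x right, y down, z forward; pixel columns grow to the right and rows downward; lengths in m; the calibration is good to about 2 mm. A picture is of the moment at which its call begins: read the wrist's pose just before it. camera_params takes no time and is no camera call.
- job_done(): hands the job in, once; it reports no verdict.
Trained networks look in the newest picture that a camera, given by its name, has taken for a name from the list of things; names that differ only in an ending like _2 or _b are one class to them, and where a whole thing is asked for, a point or a joint stands for the part that bears it (a point fixed in the world has none). Each returns a list of dicts, best first, with "p" (0 to 1); they miss things now and then, are a little off and sometimes report something else, mostly with a low value. They report only what shows in the picture. A call takes as long as a camera call. They do not tell look-alikes from the thing itself.
- boxes_of(camera, label): "box" ([left, top, width, height] in pixels, round what is visible of it).
The state is a dict: "time": time; "joint_pos": joint angles; "joint_vel": joint speeds; "joint_efforts": joint torques, N m; "tool_pos": TCP position; "tool_rot": TCP orientation; "contact_force": force on the tool from outside, world axes, zero at the start; "ft_torque": the same for the moment, N m; "gripper_width": opening from 0.0 (shut) to 1.0 (fully open).
Only numpy, scipy, OpenCV 4.12 (cv2) and the standard library are available. Lean on these libraries where they do the work, as an engineer would, in place of code of your own. Each camera call takes 0.05 s, during which the arm holds its last target. There are 200 camera calls.

## Working session

There is one attempt and no reset: what is moved stays moved. The work goes in short steps, Python scripts to look and compute and a tool call to move; the robot and the scene stay as the last step left them, time stands still between calls to the robot, and variables do not carry over. Pictures are saved under pics/ and viewed, about 8 in all and at most 12, crops included, and the job is handed in when it is done.

Besides the shell and the picture viewer there is one more tool, called after ">>>" as name(argument=value, ...) on one line, values as JSON. step_arm: Moves the arm, as the interface text tells. Its arguments: {"type":"object","properties":{"steps":{"type":"array"},"claw":{"type":"number"}},"required":["steps"]}

```bash
ls; mkdir -p pics
python3 - <<'E'
from plant import *
import cv2,numpy as np
s=state();print(s['time'],s['tool_pos'],s['tool_rot'],s['contact_force'])
for c in ['side','top']:
    p,d=grab_frame(c); cv2.imwrite(f'pics/{c}1.png',p[...,::-1]); np.savez(f'pics/{c}1.npz',p=p,d=d)
    k=camera_params(c); print(c,np.round(k['mtx'],1).tolist(),np.round(k['extrinsics'],3).tolist())
    for l in ['leaning_tumbler','standing_tumbler','drainer','spice_counter']:
        print(l,[(b['box'],round(b['p'],2)) for b in boxes_of(c,l)])
print(camera_params('wrist'))
E
```

```text
pics
0.0 [ 0.20875571 -0.58843715  0.23004162] [-1.04871650e-03  9.85518246e-01  1.69566164e-01 -5.61721328e-05] [ 0.28153804 -0.24421791 -0.60030157]
side [[364.2, 0.0, 317.5], [0.0, 364.2, 203.4], [0.0, 0.0, 1.0]] [[-0.988, -0.058, 0.14, 0.402], [-0.15, 0.52, -0.841, 0.856], [-0.024, -0.852, -0.523, 0.545], [0.0, 0.0, 0.0, 1.0]]
leaning_tumbler [([351.2, 255.1, 31.3, 68.6], 0.89), ([320.3, 152.3, 36.3, 35.4], 0.8)]
standing_tumbler [([270.2, 243.5, 37.3, 61.5], 0.56)]
drainer [([308.0, 177.6, 50.2, 34.1], 0.7)]
spice_counter [([291.9, 199.4, 24.7, 44.6], 0.93)]
top [[404.3, 0.0, 319.5], [0.0, 404.3, 199.0], [0.0, 0.0, 1.0]] [[0.026, -0.994, 0.105, 0.465], [-0.999, -0.029, -0.02, 0.155], [0.023, -0.105, -0.994, 0.979], [0.0, 0.0, 0.0, 1.0]]
leaning_tumbler [([204.7, 250.3, 54.5, 28.6], 0.8), ([392.6, 209.7, 30.6, 44.1], 0.64)]
standing_tumbler [([210.5, 185.3, 37.6, 33.1], 0.87)]
drainer [([371.5, 199.5, 50.5, 57.5], 0.71), ([268.1, 124.9, 45.3, 45.5], 0.24)]
spice_counter [([308.6, 190.9, 22.8, 22.5], 0.7)]
{'mtx': array([[309.54029643,   0.        , 322.06978774],
       [  0.        , 309.54029643, 200.39092827],
       [  0.        ,   0.        ,   1.        ]]), 'T_tool_cam': array([[-1.36644345e-03, -9.52026559e-01, -3.06012358e-01,
         7.95524591e-02],
       [ 9.99998586e-01, -1.00108195e-03, -1.35087654e-03,
         5.58323726e-05],
       [ 9.79726893e-04, -3.06013771e-01,  9.52026582e-01,
        -1.42224050e-01],
       [ 0.00000000e+00,  0.00000000e+00,  0.00000000e+00,
         1.00000000e+00]])}
```

View pics/side1.png

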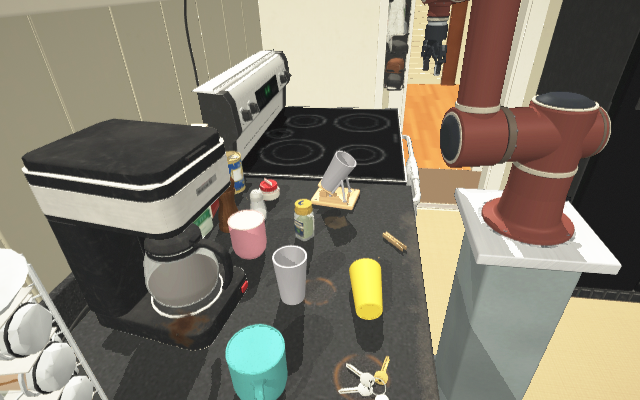

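View pics/top1.png

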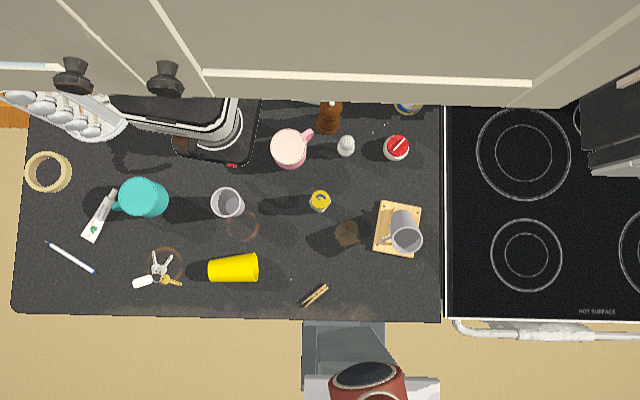

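Top image: the leaning steel tumbler is in the drainer at (405,232), with its mouth toward the robot. The standing steel one is at (227,203).

Candidates for the target:
- steel in the drainer, side (340,172)
- upright steel, side (290,275): the receiver
- yellow, side (367,290), lying down: the look-alike
- teal mug, side (256,360)

I choose the one in the drainer. Next I fit the known cone model to the depth data.

```bash
cat > h.py <<'E'
import numpy as np
from plant import *
from scipy.optimize import least_squares
from scipy.spatial.transform import Rotation as R
def cloud(d,k,T,box):
    l,t,w,h=[int(v) for v in box]
    v,u=np.mgrid[t:t+h,l:l+w]; z=d[t:t+h,l:l+w]
    P=np.stack([(u-k[0,2])*z/k[0,0],(v-k[1,2])*z/k[1,1],z],-1)[z>0]
    return P@T[:3,:3].T+T[:3,3]
def sd(P,o,a):  # distance to the tumbler shell
    q=P-o; h=q@a; r=np.linalg.norm(q-h[:,None]*a,axis=1)
    ro=.0245+.0085*h/.105
    dh=np.maximum(np.maximum(-h,h-.105),0)
    dr=np.where(r>ro,r-ro,np.where(r<ro-.004,np.minimum(ro-.004-r,np.abs(h-.004)),0))
    return np.hypot(dr,dh)
def axis(tilt,yaw): return np.array([np.sin(tilt)*np.cos(yaw),np.sin(tilt)*np.sin(yaw),np.cos(tilt)])
def toolcloud(P,s):
    return R.from_quat(np.roll(s['tool_rot'],-1)).inv().apply(P-s['tool_pos'])
def wristT(s):
    T=np.eye(4);T[:3,:3]=R.from_quat(np.roll(s['tool_rot'],-1)).as_matrix();T[:3,3]=s['tool_pos']
    return T@camera_params('wrist')['T_tool_cam']
E
python3 - <<'E'
from h import *; import cv2
B={'side':([316,148,46,66],[262,238,54,72]),'top':([380,202,50,60],[204,180,52,44])}
C=[[],[]]
for c in B:
    f=np.load(f'pics/{c}1.npz');k=camera_params(c)
    for i in (0,1):
        P=cloud(f['d'],k['mtx'],k['extrinsics'],B[c][i]); P=P[P[:,2]>(.075 if i==0 else .012)]; C[i].append(P)
        print(c,i,len(P),P.min(0).round(3),P.max(0).round(3),np.median(P,0).round(3))
def fl(p,Ps): return np.concatenate([sd(P,np.r_[p[:2],p[4]],axis(p[2],p[3])) for P in Ps])
for Ps,n in [(C[0],'both'),(C[0][:1],'side'),(C[0][1:],'top')]:
    m=np.median(np.vstack(Ps),0)
    r=least_squares(fl,[m[0]+.03,m[1],.52,np.pi,.04],args=(Ps,),loss='soft_l1',f_scale=.002)
    print('lean',n,r.x.round(4),np.median(r.fun).round(4),'rim',(np.r_[r.x[:2],r.x[4]]+.105*axis(r.x[2],r.x[3])).round(4))
def fs(p,Ps): return np.concatenate([sd(P,np.r_[p[:2],0],np.array([0,0,1.])) for P in Ps])
for Ps,n in [(C[1],'both'),(C[1][:1],'side'),(C[1][1:],'top')]:
    r=least_squares(fs,np.median(np.vstack(Ps),0)[:2],args=(Ps,),loss='soft_l1',f_scale=.002)
    print('stand',n,r.x.round(4),np.median(r.fun).round(4))
k=camera_params('top')
f=np.load('pics/top1.npz')
for n,b in dict(spice=[309,191,22,22],yellow=[205,250,54,28],peg=[300,283,30,22],mug=[270,128,45,42],timer=[383,134,28,28]).items():
    P=cloud(f['d'],k['mtx'],k['extrinsics'],b);P=P[P[:,2]>.015] if n!='peg' else P; print(n,P.min(0).round(3),P.max(0).round(3))
p=cv2.imread('pics/side1.png')[140:320,250:390]; cv2.imwrite('pics/crop1.png',cv2.resize(p,None,fx=3,fy=3,interpolation=2))
E
```

```text
side 0 643 [ 0.444 -0.081  0.075] [ 0.533 -0.016  0.147] [ 0.487 -0.031  0.113]
side 1 1627 [0.512 0.197 0.012] [0.641 0.374 0.107] [0.544 0.357 0.077]
top 0 863 [ 0.444 -0.079  0.075] [ 0.534 -0.014  0.148] [ 0.481 -0.049  0.109]
top 1 603 [0.512 0.31  0.012] [0.576 0.375 0.108] [0.549 0.356 0.08 ]
lean both [ 0.5244 -0.0543  0.5386  2.9983  0.0428] 0.0 rim [ 0.4711 -0.0467  0.1329]
lean side [ 0.5234 -0.054   0.5227  3.0112  0.042 ] 0.0 rim [ 0.4714 -0.0471  0.1329]
lean top [ 0.5256 -0.0527  0.5534  3.0249  0.0435] 0.0 rim [ 0.4708 -0.0462  0.1328]
stand both [0.545  0.3403] 0.0
stand side [0.5453 0.3402] 0.0
stand top [0.5444 0.3414] 0.0
spice [0.534 0.113 0.016] [0.577 0.161 0.099]
yellow [0.379 0.278 0.016] [0.435 0.388 0.067]
peg [ 0.317  0.107 -0.006] [0.368 0.177 0.014]
mug [0.634 0.156 0.019] [0.724 0.252 0.095]
timer [ 0.667 -0.074  0.015] [ 0.729 -0.015  0.055]
```

View pics/crop1.png

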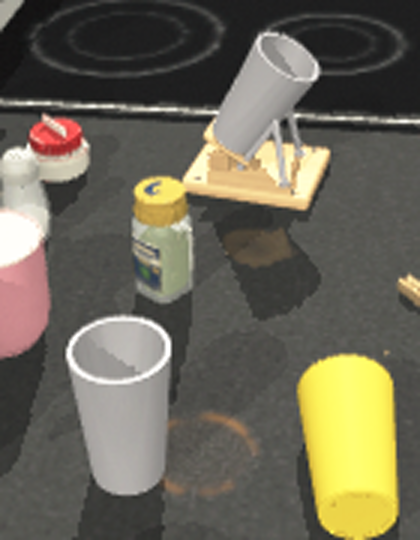

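The crop confirms the choice. The fit gives foot (0.524,-0.054,0.042), tilt about 30°, lean yaw about 172° and rim at z 0.133, all matching the description. The standing tumbler is at (0.545,0.340). I'll move toward the drainer at a safe height.

>>> step_arm(steps=[[35,-34,0,0],[35,-34,0,0],[35,-34,0,0],[35,-34,0,0],[35,-34,0,0],[35,-34,0,0],[35,-34,0,0],[35,-34,0,0]], claw=100)

```text
time: 1.3
tool_pos: [0.3846, -0.2344, 0.231]
tool_rot: [0.001, 0.987, 0.164, 0.001]
contact_force: [1.0, -0.6, 0.1]
gripper_width: 0.999
```

>>> step_arm(steps=[[31,-29,0,0],[31,-29,0,0],[31,-29,0,0],[31,-29,0,0],[30,-28,0,0],[0,0,0,8.5],[0,0,0,8.5],[0,0,0,8.5]])

```text
time: 2.1
tool_pos: [0.4887, -0.0328, 0.2335]
tool_rot: [0.002, 0.998, -0.06, 0.005]
contact_force: [-0.2, -0.1, -0.4]
gripper_width: 1.0
```

```bash
cat >> h.py <<'E'
def go(target,yaw_y=None):
    s=state(); r=R.from_quat(np.roll(s['tool_rot'],-1)); M=r.as_matrix()
    print('t',s['time'],'tcp',s['tool_pos'].round(4),'q',np.round(s['tool_rot'],3),'j',np.round(s['joint_pos'],2),'F',np.round(s['contact_force'],1),'w',round(s['gripper_width'],3))
    print('ydir deg',np.degrees(np.arctan2(M[1,1],M[0,1])).round(2),'tool z',M[:,2].round(4),'-> mm in tool axes',(1e3*M.T@(np.array(target)-s['tool_pos'])).round(1))
E
python3 - <<'E'
from h import *; import cv2
s=state(); p,d=grab_frame('wrist'); cv2.imwrite('pics/w1.png',p[...,::-1])
T=wristT(s);k=camera_params('wrist')['mtx']
P=cloud(d,k,T,[0,0,640,400]); P=P[(P[:,2]>.085)&(P[:,2]<.16)&(abs(P[:,0]-.485)<.06)&(abs(P[:,1]+.05)<.05)]
f=lambda p: sd(P,np.r_[p[:2],p[4]],axis(p[2],p[3]))
r=least_squares(f,[.524,-.054,.525,3.0,.042],loss='soft_l1',f_scale=.002)
a=axis(r.x[2],r.x[3]);o=np.r_[r.x[:2],r.x[4]]
print(len(P),r.x.round(4),np.median(r.fun),'rim',(o+.105*a).round(4),'s82',(o+.082*a).round(4))
go([.4834,-.0486,.092])
E
```

```text
5582 [ 0.5297 -0.0567  0.5696  2.9759  0.0445] 0.0 rim [ 0.4738 -0.0474  0.1329] s82 [ 0.4861 -0.0494  0.1136]
t 2.15 tcp [ 0.4886 -0.033   0.2335] q [ 0.002  0.998 -0.062  0.005] j [-0.22 -0.29  1.92 -0.    1.5   1.48] F [ 0.1 -0.3 -0. ] w 1.002
ydir deg -97.08 tool z [ 0.0102 -0.0038 -0.9999] -> mm in tool axes [ -4.8  15.8 141.5]
```

>>> step_arm(steps=[[-5,17,0,0.8],[0,0,30,0],[0,0,30,0],[0,0,20,0],[0,0,0,0]])

```text
time: 2.65
tool_pos: [0.4837, -0.0507, 0.1538]
tool_rot: [0.002, 0.998, -0.063, 0.008]
contact_force: [-0.4, -0.2, -0.9]
gripper_width: 1.002
```

Run:
```python
from h import *
go([.484,-.049,.092])
```

```text
t 2.65 tcp [ 0.4837 -0.0507  0.1538] q [ 0.002  0.998 -0.063  0.008] j [-0.26 -0.24  2.02 -0.    1.35  1.44] F [-0.4 -0.2 -0.9] w 1.002
ydir deg -97.18 tool z [ 0.0159 -0.0054 -0.9999] -> mm in tool axes [-0.9 -2.  61.8]
```

>>> step_arm(steps=[[-1,-2,20,1.0],[0,0,20,0],[0,0,15,0],[0,0,8,0],[0,0,0,0]])

```text
time: 3.15
tool_pos: [0.4875, -0.0503, 0.095]
tool_rot: [0.003, 0.998, -0.068, 0.012]
contact_force: [0.1, -0.9, -0.5]
gripper_width: 0.999
```

Run:
```python
from h import *; import cv2
go([.484,-.049,.092])
p,d=grab_frame('side');cv2.imwrite('pics/s2.png',cv2.resize(p[120:240,250:450,::-1],None,fx=3,fy=3))
```

```text
t 3.15 tcp [ 0.4875 -0.0503  0.095 ] q [ 0.003  0.998 -0.068  0.012] j [-0.25 -0.17  2.06 -0.    1.22  1.45] F [ 0.1 -0.9 -0.5] w 0.999
ydir deg -97.81 tool z [ 0.024  -0.0076 -0.9997] -> mm in tool axes [-3.7 -0.8  2.9]
```

View pics/s2.png

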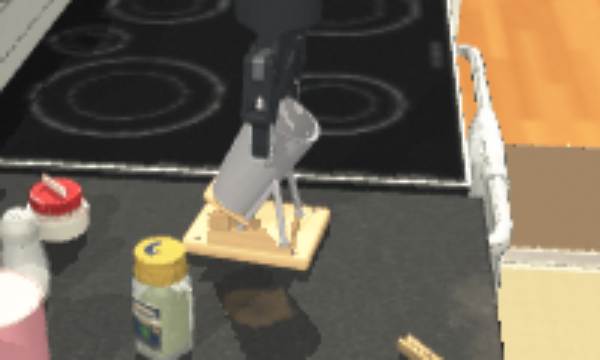

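The jaws straddle the free upper part as planned (crop about (265,110)). I trim the position and close.

>>> step_arm(steps=[[-4,-1,3,0.5],[0,0,0,0]])

```text
time: 3.4
tool_pos: [0.4854, -0.0491, 0.0948]
tool_rot: [0.003, 0.997, -0.073, 0.015]
contact_force: [1.4, 0.1, 0.5]
gripper_width: 1.001
```

>>> step_arm(steps=[[0,0,0,0],[0,0,0,0],[0,0,0,0],[0,0,0,0],[0,0,0,0],[0,0,0,0],[0,0,0,0]], claw=0)

```text
time: 4.1
tool_pos: [0.486, -0.0494, 0.0968]
tool_rot: [0.004, 0.997, -0.072, 0.016]
contact_force: [-1.3, -0.8, -0.5]
gripper_width: 0.735
```

Run:
```python
from h import *
go([.484,-.049,.092])
```

```text
t 4.1 tcp [ 0.486  -0.0494  0.0968] q [ 0.004  0.997 -0.072  0.016] j [-0.25 -0.18  2.07 -0.    1.22  1.46] F [-1.3 -0.8 -0.5] w 0.735
ydir deg -98.29 tool z [ 0.0307 -0.0097 -0.9995] -> mm in tool axes [-2.2 -0.1  4.7]
```

>>> step_arm(steps=[[-5,0,-9,0],[-8,0,-14,0],[-10,0,-17,0],[-10,0,-17,0],[-10,0,-17,0],[-5,0,-17,0],[0,0,-20,0],[0,0,0,0]])

```text
time: 4.9
tool_pos: [0.4304, -0.0403, 0.2126]
tool_rot: [0.003, 0.997, -0.072, 0.015]
contact_force: [0.5, 0.2, -0.8]
gripper_width: 0.739
```

```bash
cat > look.py <<'E'
from h import *; import cv2,sys
# picture crop + fit of the held tumbler from the side (and top) camera
def heldfit(tag,cams=('side','top'),show='side',rad=.11):
    s=state(); r=R.from_quat(np.roll(s['tool_rot'],-1)); g=s['tool_pos']-.022*r.as_matrix()[:,2]
    Ps=[]
    for c in cams:
        p,d=grab_frame(c);k=camera_params(c); T=k['extrinsics']
        P=cloud(d,k['mtx'],T,[0,0,640,400])
        v,u=np.nonzero(d>0); col=p[v,u].astype(int)
        m=(np.linalg.norm(P-g,axis=1)<rad)&(col.min(1)>75)&(np.ptp(col,axis=1)<25)&(P[:,2]>.004)
        print(c,m.sum()); Ps.append(P[m])
        if c==show:
            q=np.linalg.inv(T)@np.r_[g,1];x,y=int(k['mtx'][0,0]*q[0]/q[2]+k['mtx'][0,2]),int(k['mtx'][1,1]*q[1]/q[2]+k['mtx'][1,2])
            x0,y0=max(x-100,0),max(y-75,0); cv2.imwrite(f'pics/{tag}.png',cv2.resize(p[y0:y0+150,x0:x0+200,::-1],None,fx=4,fy=4,interpolation=2)); print('crop origin',x0,y0)
    P=np.vstack(Ps)
    def f(q):
        a=np.array([q[3],q[4],1.]);a/=np.linalg.norm(a); return sd(P,g+np.array(q[:3])-.082*a,a)
    best=min((least_squares(f,[0,0,0,x,0],loss='soft_l1',f_scale=.002) for x in (-.5,-.2,0)),key=lambda z:z.cost)
    a=np.r_[best.x[3:],1];a/=np.linalg.norm(a); o=g+best.x[:3]-.082*a
    print('foot',o.round(4),'rim',(o+.105*a).round(4),'tilt',np.degrees(np.arccos(a[2])).round(1),'leanyaw',np.degrees(np.arctan2(a[1],a[0])).round(0),'med',np.median(best.fun).round(5),'frac<3mm',(best.fun<.003).mean().round(2))
    return o,a
E
python3 - <<'E'
from look import *
heldfit('s3'); go([.44,.05,.2])
E
```

```text
side 894
crop origin 262 48
top 737
foot [ 0.4604 -0.0436  0.1729] rim [ 0.41   -0.0297  0.264 ] tilt 29.9 leanyaw 165.0 med 8e-05 frac<3mm 0.69
t 5.0 tcp [ 0.429  -0.04    0.2091] q [ 0.003  0.997 -0.072  0.012] j [-0.27 -0.45  2.08 -0.    1.48  1.45] F [ 0.2  0.4 -2.2] w 0.738
ydir deg -98.28 tool z [ 0.024  -0.0076 -0.9997] -> mm in tool axes [ -2.3 -90.6   8.7]
```

View pics/s3.png

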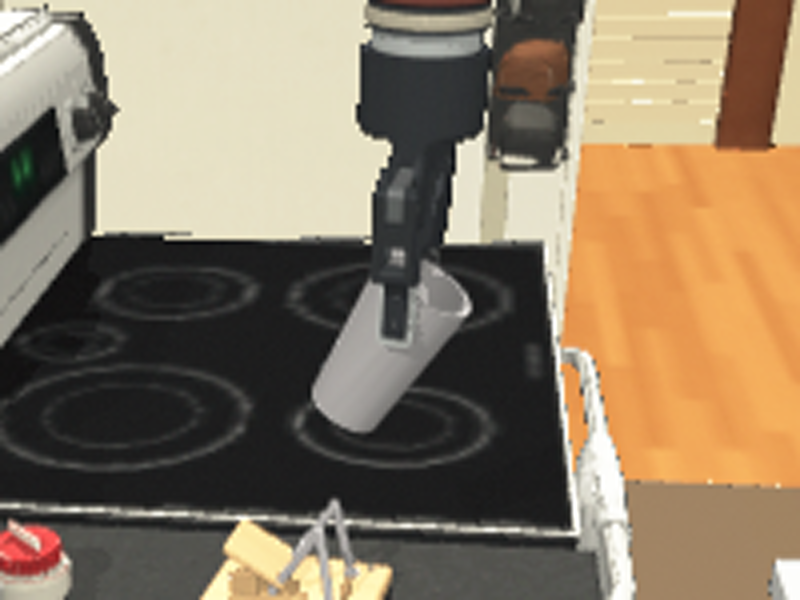

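Held firmly, still at 30° (crop (390,350)). The tool can only yaw, so I'll upright it on free worktop near (0.44,0.20): touch the foot edge down, then drag in +x so it pivots in the pads.

>>> step_arm(steps=[[-9,-39,0,0],[-9,-39,0,0],[-9,-39,0,0],[-9,-39,0,0],[-9,-39,0,0],[-9,-39,0,0],[0,0,0,0]])

```text
time: 5.7
tool_pos: [0.4039, 0.206, 0.1949]
tool_rot: [0.005, 0.997, -0.075, 0.004]
contact_force: [-0.2, -0.8, -1.1]
gripper_width: 0.734
```

Run:
```python
from h import *
go([.41,.20,.08])
```

```text
t 5.7 tcp [0.4039 0.206  0.1949] q [ 0.005  0.997 -0.075  0.004] j [ 0.31 -0.36  2.04 -0.01  1.45  2.04] F [-0.2 -0.8 -1.1] w 0.734
ydir deg -98.65 tool z [ 0.0073 -0.0099 -0.9999] -> mm in tool axes [  5.9   4.  115. ]
```

>>> step_arm(steps=[[6,4,20,0],[0,0,25,0],[0,0,25,0],[0,0,20,0],[0,0,15,0],[0,0,8,0],[0,0,0,0]])

```text
time: 6.4
tool_pos: [0.4043, 0.1969, 0.0689]
tool_rot: [0.008, 0.997, -0.074, -0.003]
contact_force: [0.8, 1.0, 1.1]
gripper_width: 0.741
```

>>> step_arm(steps=[[0,0,4,0],[0,0,4,0],[0,0,0,0]])

```text
time: 6.7
tool_pos: [0.4099, 0.1971, 0.0711]
tool_rot: [0.008, 0.997, -0.074, 0.001]
contact_force: [-0.0, 0.8, -1.2]
gripper_width: 0.742
```

>>> step_arm(steps=[[0,0,5,0],[0,0,5,0],[0,0,5,0]])

```text
time: 7.0
tool_pos: [0.4168, 0.1972, 0.0689]
tool_rot: [0.008, 0.997, -0.074, 0.006]
contact_force: [-11.7, -6.7, 33.4]
gripper_width: 0.736
```

Run:
```python
from look import *
heldfit('s4'); go([.41,.20,.06])
```

```text
side 1030
crop origin 261 148
top 47
foot [0.4455 0.1932 0.0218] rim [0.3991 0.2042 0.1153] tilt 27.1 leanyaw 167.0 med 0.0 frac<3mm 0.79
t 7.1 tcp [0.4169 0.1972 0.069 ] q [ 0.008  0.997 -0.074  0.006] j [ 0.29 -0.19  2.13 -0.02  1.2   2.02] F [-10.6  -6.4  30.4] w 0.741
ydir deg -98.53 tool z [ 0.0112 -0.0178 -0.9998] -> mm in tool axes [-7.4 -1.9  8.8]
```

View pics/s4.png

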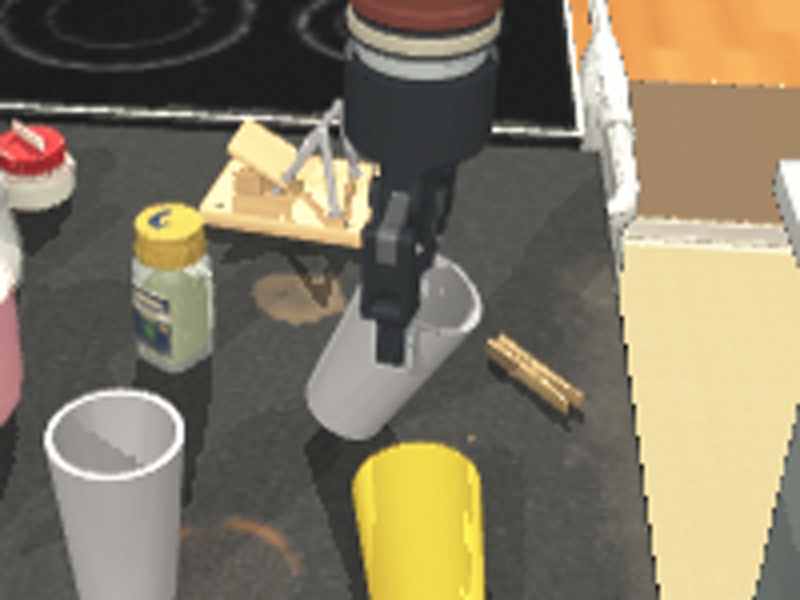

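It touches down with 30 N on the edge, tilt about 27°. Now drag +x, easing up slightly.

>>> step_arm(steps=[[4,0,-1,0],[6,0,-1,0],[6,0,-1,0]])

```text
time: 7.4
tool_pos: [0.4344, 0.1949, 0.074]
tool_rot: [0.008, 0.997, -0.074, 0.008]
contact_force: [-1.1, -0.9, -1.6]
gripper_width: 0.737
```

Run:
```python
from look import *
heldfit('s5',cams=('side',)); go([.46,.20,.065])
```

```text
side 1030
crop origin 253 145
foot [0.4673 0.1903 0.0293] rim [0.4158 0.2021 0.12  ] tilt 30.2 leanyaw 167.0 med 0.0 frac<3mm 0.78
t 7.45 tcp [0.4353 0.1948 0.0742] q [ 0.008  0.997 -0.074  0.008] j [ 0.28 -0.16  2.09 -0.02  1.2   2.  ] F [-0.2 -0.4 -0.7] w 0.74
ydir deg -98.53 tool z [ 0.0154 -0.0173 -0.9997] -> mm in tool axes [23.5 -9.   9.5]
```

>>> step_arm(steps=[[0,0,4,0],[0,0,5,0],[4,0,5,0],[8,0,4,0]])

```text
time: 7.85
tool_pos: [0.4539, 0.1942, 0.0695]
tool_rot: [0.008, 0.997, -0.074, 0.011]
contact_force: [-3.2, 0.4, 15.3]
gripper_width: 0.74
```

>>> step_arm(steps=[[9,0,4,0],[9,0,3,0]])

```text
time: 8.05
tool_pos: [0.4752, 0.1925, 0.0682]
tool_rot: [0.007, 0.997, -0.074, 0.014]
contact_force: [-3.7, -0.7, 5.1]
gripper_width: 0.741
```

Run:
```python
from look import *
heldfit('s6',cams=('side',)); go([.46,.20,.065])
```

```text
side 1094
crop origin 234 146
foot [0.4799 0.1902 0.0196] rim [0.4586 0.1984 0.122 ] tilt 12.6 leanyaw 159.0 med 0.0004 frac<3mm 0.71
t 8.1 tcp [0.4763 0.1923 0.0681] q [ 0.007  0.997 -0.074  0.014] j [ 0.25 -0.06  2.02 -0.02  1.17  1.98] F [-2.1 -0.5 10. ] w 0.743
ydir deg -98.51 tool z [ 0.0274 -0.0155 -0.9995] -> mm in tool axes [-17.4  -5.3   2.5]
```

It pivots: tilt is now 12.6°. I continue, pressing it flat.

>>> step_arm(steps=[[7,0,4,0],[6,0,4,0],[3,0,4,0],[0,0,4,0]])

```text
time: 8.5
tool_pos: [0.5007, 0.1904, 0.0652]
tool_rot: [0.006, 0.997, -0.074, 0.019]
contact_force: [-4.4, 0.0, 16.7]
gripper_width: 0.739
```

Run:
```python
from look import *
heldfit('s7',cams=('side','top')); go([.46,.20,.065])
```

```text
side 1214
crop origin 223 145
top 19
foot [0.484  0.1898 0.0153] rim [0.4906 0.1948 0.12  ] tilt 4.5 leanyaw 37.0 med 0.00075 frac<3mm 0.67
t 8.6 tcp [0.5008 0.1906 0.0652] q [ 0.006  0.997 -0.074  0.019] j [ 0.24 -0.01  1.97 -0.03  1.15  1.97] F [-4.6 -2.4 19.7] w 0.738
ydir deg -98.49 tool z [ 0.0378 -0.0153 -0.9992] -> mm in tool axes [-41.7  -3.3  -1.5]
```

View pics/s7.png

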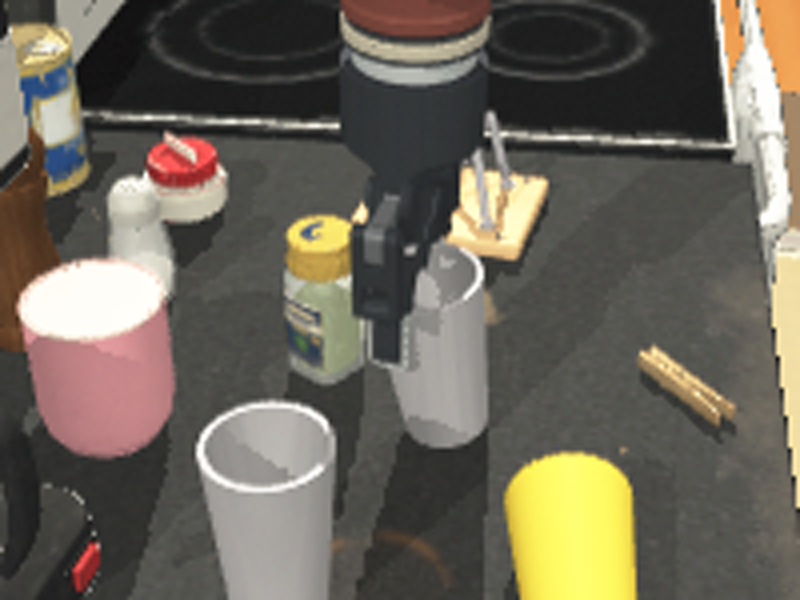

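The tumbler is essentially upright on its foot (crop (440,360)), with the grip off-centre in +x. I release so it settles.

>>> step_arm(steps=[[0,0,-1,0],[0,0,0,0],[0,0,0,0],[0,0,0,0],[0,0,0,0]], claw=100)

```text
time: 9.1
tool_pos: [0.4992, 0.1903, 0.0636]
tool_rot: [0.007, 0.997, -0.074, 0.018]
contact_force: [-0.0, -0.8, -0.4]
gripper_width: 0.997
```

>>> step_arm(steps=[[0,0,-30,0],[0,0,-40,0],[0,0,-40,0],[0,0,-30,0],[-40,0,0,0],[0,0,0,0]])

```text
time: 9.7
tool_pos: [0.4501, 0.1977, 0.2016]
tool_rot: [0.008, 0.997, -0.074, 0.012]
contact_force: [-0.4, -0.5, -0.8]
gripper_width: 1.001
```

```bash
cat > stand.py <<'E'
from h import *; import cv2
def fit(x,y,cams=('side','top'),tag=None,tilt=False):
    Ps=[]
    for c in cams:
        if c=='wrist': s=state(); p,d=grab_frame(c); T=wristT(s)
        else: p,d=grab_frame(c); T=camera_params(c)['extrinsics']
        v,u=np.nonzero(d>0); col=p[v,u].astype(int)
        P=cloud(d,camera_params(c)['mtx'],T,[0,0,640,400])
        P=P[(np.hypot(P[:,0]-x,P[:,1]-y)<.06)&(P[:,2]>.012)&(P[:,2]<.13)&(np.ptp(col,axis=1)<25)&(col.min(1)>60)]
        Ps.append(P)
        r=least_squares(lambda q:sd(P,np.r_[q[:2],0],axis(*q[2:])),[x,y,.01,3],loss='soft_l1',f_scale=.002)
        r0=least_squares(lambda q:sd(P,np.r_[q[:2],0],axis(0,0)),[x,y],loss='soft_l1',f_scale=.002)
        print(c,len(P),'upright fit',r0.x.round(4),'frac',(r0.fun<.003).mean().round(2),'free',r.x.round(3),'top z',np.percentile(P[:,2],99).round(4) if len(P) else 0)
        if tag: cv2.imwrite(f'pics/{tag}_{c}.png',p[...,::-1])
E
python3 - <<'E'
from stand import *
fit(.488,.19,('side','top','wrist'),'u'); fit(.545,.340,('side','top'))
go([.49,.19,.2])
E
```

```text
side 1148 upright fit [0.482 0.186] frac 1.0 free [0.483 0.186 0.006 3.47 ] top z 0.1059
top 3 upright fit [0.4835 0.1889] frac 1.0 free [0.482 0.195 0.022 3.   ] top z 0.1039
wrist 4062 upright fit [0.4847 0.1857] frac 1.0 free [4.850e-01 1.860e-01 1.000e-03 3.735e+00] top z 0.1058
side 1582 upright fit [0.5447 0.341 ] frac 1.0 free [0.545 0.342 0.006 4.759] top z 0.1061
top 604 upright fit [0.5443 0.3414] frac 1.0 free [ 0.544  0.341 -0.01   4.173] top z 0.1059
t 9.95 tcp [0.4539 0.1973 0.2025] q [ 0.008  0.997 -0.075  0.013] j [ 0.27 -0.26  1.95 -0.02  1.43  2.  ] F [ 0.3  0.1 -0.5] w 0.998
ydir deg -98.63 tool z [ 0.0245 -0.0185 -0.9995] -> mm in tool axes [36.7  1.7  3.5]
```

Both tumblers stand upright: the one to nest at (0.484,0.186), the receiver at (0.5445,0.341). Regrasp centred.

Run:
```python
from h import *
f=np.load('pics/top1.npz');k=camera_params('top')
P=cloud(f['d'],k['mtx'],k['extrinsics'],[0,0,640,400]);P=P[(P[:,2]>.11)&(P[:,0]<.75)&(P[:,1]>.15)&(P[:,1]<.6)]
for y in np.arange(.2,.56,.05):
    m=abs(P[:,1]-y)<.025; print(y.round(2),P[m].min(0).round(3) if m.any() else None)
go([.484,.186,.2])
```

```text
0.2 [0.618 0.175 0.548]
0.25 [0.59  0.225 0.548]
0.3 [0.588 0.275 0.244]
0.35 [0.588 0.325 0.245]
0.4 [0.59  0.375 0.11 ]
0.45 [0.618 0.425 0.244]
0.5 [0.618 0.475 0.261]
0.55 None
t 9.95 tcp [0.4539 0.1973 0.2025] q [ 0.008  0.997 -0.075  0.013] j [ 0.27 -0.26  1.95 -0.02  1.43  2.  ] F [ 0.3  0.1 -0.5] w 0.998
ydir deg -98.63 tool z [ 0.0245 -0.0185 -0.9995] -> mm in tool axes [31.4  6.6  3.4]
```

>>> step_arm(steps=[[15,6,0,0],[16,6,0,0],[0,0,0,0]])

```text
time: 10.25
tool_pos: [0.4861, 0.1789, 0.2023]
tool_rot: [0.009, 0.997, -0.075, 0.012]
contact_force: [-0.5, -0.9, 0.9]
gripper_width: 1.001
```

Run:
```python
from h import *
go([.484,.186,.065])
```

```text
t 10.25 tcp [0.4861 0.1789 0.2023] q [ 0.009  0.997 -0.075  0.012] j [ 0.22 -0.2   1.9  -0.02  1.42  1.95] F [-0.5 -0.9  0.9] w 1.001
ydir deg -98.66 tool z [ 0.023  -0.0194 -0.9995] -> mm in tool axes [ -6.6  -8.8 137. ]
```

Run:
```python
from h import *
for c in ('side','top'):
    f=np.load(f'pics/{c}1.npz');k=camera_params(c)
    P=cloud(f['d'],k['mtx'],k['extrinsics'],[0,0,640,400])
    for z0,z1 in ((.11,.2),(.2,.3),(.3,.4),(.4,.75)):
        m=(P[:,2]>z0)&(P[:,2]<z1)&(P[:,1]>.2)&(P[:,1]<.48)&(P[:,0]<.9)&(P[:,0]>.35)
        q=P[m]
        print(c,z0,z1,[(round(y,2),round(np.percentile(q[abs(q[:,1]-y)<.02,0],1),3)) for y in (.22,.26,.3,.34,.38,.42,.46) if (abs(q[:,1]-y)<.02).sum()>5])
```

```text
side 0.11 0.2 [(0.34, np.float64(0.687)), (0.38, np.float64(0.634)), (0.42, np.float64(0.635)), (0.46, np.float64(0.712))]
side 0.2 0.3 [(0.34, np.float64(0.641)), (0.38, np.float64(0.644)), (0.42, np.float64(0.648)), (0.46, np.float64(0.656))]
side 0.3 0.4 [(0.3, np.float64(0.652)), (0.34, np.float64(0.642)), (0.38, np.float64(0.646)), (0.42, np.float64(0.651)), (0.46, np.float64(0.658))]
side 0.4 0.75 [(0.42, np.float64(0.642)), (0.46, np.float64(0.641))]
top 0.11 0.2 [(0.38, np.float64(0.633)), (0.42, np.float64(0.633))]
top 0.2 0.3 [(0.3, np.float64(0.647)), (0.34, np.float64(0.641)), (0.38, np.float64(0.644)), (0.42, np.float64(0.647)), (0.46, np.float64(0.655))]
top 0.3 0.4 [(0.3, np.float64(0.648)), (0.34, np.float64(0.642)), (0.38, np.float64(0.645)), (0.42, np.float64(0.651)), (0.46, np.float64(0.656))]
top 0.4 0.75 [(0.22, np.float64(0.618)), (0.26, np.float64(0.591)), (0.3, np.float64(0.589)), (0.34, np.float64(0.591)), (0.38, np.float64(0.589)), (0.42, np.float64(0.618)), (0.46, np.float64(0.618))]
```

>>> step_arm(steps=[[-6,-9,25,0],[0,0,30,0],[0,0,25,0],[0,0,20,0],[0,0,0,0]])

```text
time: 10.75
tool_pos: [0.4883, 0.1848, 0.0992]
tool_rot: [0.009, 0.997, -0.078, 0.012]
contact_force: [0.2, -0.6, -1.0]
gripper_width: 1.0
```

Run:
```python
from h import *
go([.484,.186,.065])
```

```text
t 10.75 tcp [0.4883 0.1848 0.0992] q [ 0.009  0.997 -0.078  0.012] j [ 0.23 -0.08  1.98 -0.03  1.23  1.97] F [ 0.2 -0.6 -1. ] w 1.0
ydir deg -98.98 tool z [ 0.0233 -0.0189 -0.9995] -> mm in tool axes [-5.3 -1.  34.1]
```

>>> step_arm(steps=[[-5,-1,15,0],[-1,0,12,0],[0,0,6,0],[-1,0,0,0]])

```text
time: 11.15
tool_pos: [0.4839, 0.1863, 0.0655]
tool_rot: [0.008, 0.997, -0.079, 0.014]
contact_force: [-0.4, 0.1, 0.1]
gripper_width: 1.0
```

Run:
```python
from h import *
go([.484,.186,.065])
```

```text
t 11.15 tcp [0.4839 0.1863 0.0655] q [ 0.008  0.997 -0.079  0.014] j [ 0.24 -0.05  2.01 -0.03  1.16  1.98] F [-0.4  0.1  0.1] w 1.0
ydir deg -99.04 tool z [ 0.0257 -0.0181 -0.9995] -> mm in tool axes [0.1 0.3 0.5]
```

>>> step_arm(steps=[[0,0,0,0],[0,0,0,0],[0,0,0,0],[0,0,0,0],[0,0,0,0],[0,0,0,0]], claw=0)

```text
time: 11.75
tool_pos: [0.4857, 0.1868, 0.0683]
tool_rot: [0.007, 0.997, -0.079, 0.016]
contact_force: [1.3, -0.0, -1.1]
gripper_width: 0.743
```

>>> step_arm(steps=[[0,0,-15,0],[0,0,-25,0],[0,0,-25,0],[0,0,-25,0],[0,0,-25,0],[0,0,-15,0],[0,0,0,0]])

```text
time: 12.45
tool_pos: [0.4809, 0.1892, 0.2085]
tool_rot: [0.007, 0.997, -0.079, 0.016]
contact_force: [0.7, 0.6, -0.4]
gripper_width: 0.744
```

Run:
```python
from look import *
go([.5445,.341,.195])
```

```text
t 12.45 tcp [0.4809 0.1892 0.2085] q [ 0.007  0.997 -0.079  0.016] j [ 0.24 -0.21  1.9  -0.02  1.43  1.97] F [ 0.7  0.6 -0.4] w 0.744
ydir deg -99.02 tool z [ 0.0315 -0.0167 -0.9994] -> mm in tool axes [  38.6 -160.    13. ]
```

>>> step_arm(steps=[[10,-36,0,0],[10,-36,0,0],[9,-36,0,0],[8,-30,0,0],[0,-10,0,0],[0,0,0,0]])

```text
time: 13.05
tool_pos: [0.5412, 0.3329, 0.2065]
tool_rot: [0.008, 0.997, -0.08, 0.016]
contact_force: [1.2, -0.3, -1.6]
gripper_width: 0.745
```

```bash
cat > held.py <<'E'
from h import *; import cv2
def held(h,tag=None,cams=('side','top'),lo=.11):
    s=state(); t=s['tool_pos']; M=R.from_quat(np.roll(s['tool_rot'],-1)).as_matrix()
    for c in cams:
        p,d=grab_frame(c); T=camera_params(c)['extrinsics']
        v,u=np.nonzero(d>0); col=p[v,u].astype(int)
        P=cloud(d,camera_params(c)['mtx'],T,[0,0,640,400])
        Q=P[(np.hypot(P[:,0]-t[0],P[:,1]-t[1])<.055)&(P[:,2]>max(lo,t[2]-h-.005))&(P[:,2]<t[2]-h+.115)&(np.ptp(col,axis=1)<25)&(col.min(1)>90)]
        if len(Q)>20:
            f=lambda q:sd(Q,q[:3],axis(0,0)+np.r_[q[3:],0])
            r=least_squares(f,[t[0],t[1],t[2]-h,0,0],loss='soft_l1',f_scale=.001)
            print(c,len(Q),'foot',r.x[:3].round(4),'slope',r.x[3:].round(3),'frac',(r.fun<.003).mean().round(2),'zrange',Q[:,2].min().round(3),Q[:,2].max().round(3))
        if tag and c=='side': cv2.imwrite(f'pics/{tag}.png',cv2.resize(p[100:300,170:420,::-1],None,fx=3,fy=3,interpolation=2))
E
python3 - <<'E'
from held import *
held(.067,'n1'); go([.5445,.341,.17])
E
```

```text
side 1566 foot [0.5397 0.3334 0.1405] slope [-0.002  0.027] frac 0.95 zrange 0.14 0.25
top 80 foot [0.537  0.3309 0.1407] slope [0.018 0.026] frac 1.0 zrange 0.146 0.245
t 13.15 tcp [0.5411 0.3316 0.2066] q [ 0.008  0.997 -0.08   0.016] j [ 0.45  0.08  1.63 -0.03  1.42  2.18] F [-0.8  0.  -0.4] w 0.747
ydir deg -99.23 tool z [ 0.0301 -0.0193 -0.9994] -> mm in tool axes [  0.7 -10.4  36.5]
```

View pics/n1.png

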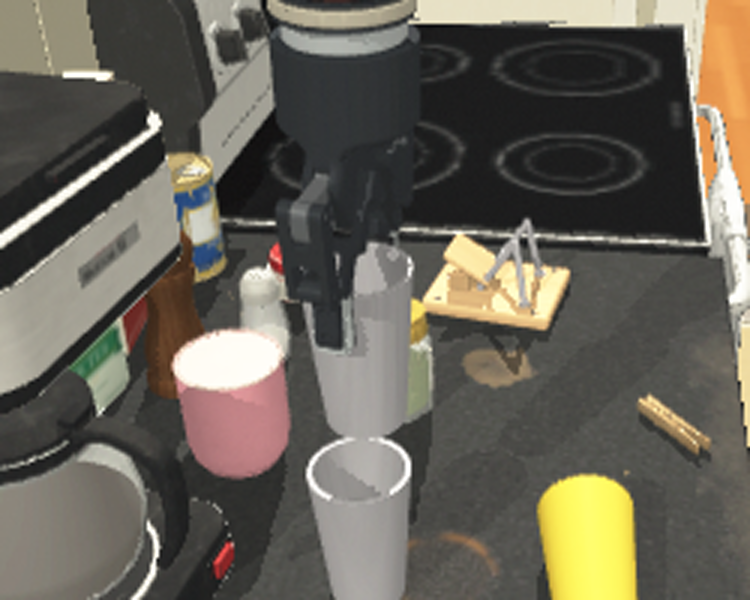

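Gripped upright within 1.5°. The foot is at z 0.140, above the mouth and 5–8 mm off centre. I correct that, then descend in stages.

>>> step_arm(steps=[[4,-9,0,0],[0,0,0,0],[-0.5,0,12,0],[-0.5,0,8,0],[0,0,0,0]])

```text
time: 13.65
tool_pos: [0.5458, 0.3365, 0.1851]
tool_rot: [0.009, 0.996, -0.082, 0.016]
contact_force: [0.2, 0.2, -0.5]
gripper_width: 0.742
```

Run:
```python
from held import *
held(.067,lo=.112); go([.5465,.340,.17])
```

```text
side 1506 foot [0.5439 0.3366 0.1194] slope [0.001 0.029] frac 0.96 zrange 0.119 0.229
top 78 foot [0.5441 0.3362 0.1192] slope [-0.007  0.012] frac 1.0 zrange 0.119 0.225
t 13.75 tcp [0.5462 0.3368 0.1862] q [ 0.009  0.996 -0.082  0.016] j [ 0.45  0.11  1.63 -0.03  1.38  2.19] F [-0.8 -0.4 -0.4] w 0.742
ydir deg -99.44 tool z [ 0.031  -0.0198 -0.9993] -> mm in tool axes [-0.8 -3.4 16.1]
```

>>> step_arm(steps=[[0,-5,0,0],[0,0,0,0],[0,0,0,0]])

```text
time: 14.05
tool_pos: [0.5475, 0.3424, 0.187]
tool_rot: [0.008, 0.996, -0.082, 0.017]
contact_force: [-0.3, -0.6, -0.9]
gripper_width: 0.748
```

Run:
```python
from held import *
held(.067,lo=.112); go([.5465,.340,.17])
```

```text
side 1536 foot [0.5458 0.3425 0.1209] slope [0.001 0.03 ] frac 0.95 zrange 0.12 0.231
top 85 foot [0.5454 0.3422 0.1217] slope [-0.001  0.016] frac 1.0 zrange 0.123 0.227
t 14.15 tcp [0.5475 0.3423 0.187 ] q [ 0.008  0.996 -0.082  0.017] j [ 0.46  0.12  1.62 -0.03  1.38  2.2 ] F [ 0.1  0.6 -1.5] w 0.743
ydir deg -99.45 tool z [ 0.0323 -0.0191 -0.9993] -> mm in tool axes [-1.2  2.2 17. ]
```

>>> step_arm(steps=[[-1,0,8,0],[-0.7,0,8,0],[-0.5,0,8,0],[-0.5,0,8,0],[0,0,0,0]])

```text
time: 14.65
tool_pos: [0.5452, 0.3418, 0.1513]
tool_rot: [0.009, 0.996, -0.082, 0.016]
contact_force: [-0.4, -1.3, -0.8]
gripper_width: 0.741
```

Run:
```python
from held import *
held(.067,lo=.112); go([.5465,.341,.121])
```

```text
side 1167 foot [0.5433 0.3424 0.0857] slope [0.001 0.024] frac 0.95 zrange 0.112 0.195
top 61 foot [0.5408 0.339  0.0871] slope [0.027 0.048] frac 1.0 zrange 0.12 0.192
t 14.75 tcp [0.5459 0.3422 0.1528] q [ 0.008  0.996 -0.082  0.017] j [ 0.46  0.14  1.65 -0.03  1.33  2.2 ] F [ 0.4 -0.3 -1.1] w 0.739
ydir deg -99.45 tool z [ 0.0331 -0.0188 -0.9993] -> mm in tool axes [-0.3  0.7 31.9]
```

>>> step_arm(steps=[[-0.2,0,5,0],[-0.2,0,5,0],[-0.2,0,5,0],[-0.2,0,4,0]])

```text
time: 15.15
tool_pos: [0.547, 0.3425, 0.1346]
tool_rot: [0.007, 0.996, -0.082, 0.019]
contact_force: [0.4, -0.5, -1.1]
gripper_width: 0.743
```

Run:
```python
from held import *
held(.067,lo=.112,cams=('side',)); go([.5465,.341,.121])
```

```text
side 948 foot [0.5459 0.3439 0.069 ] slope [-0.01   0.013] frac 0.93 zrange 0.112 0.182
t 15.2 tcp [0.5466 0.3422 0.1336] q [ 0.007  0.996 -0.082  0.018] j [ 0.46  0.16  1.66 -0.03  1.29  2.2 ] F [-0.6 -1.3 -0.5] w 0.744
ydir deg -99.45 tool z [ 0.0353 -0.0179 -0.9992] -> mm in tool axes [-0.3  1.1 12.7]
```

>>> step_arm(steps=[[-0.5,1,3,0],[-0.3,0,3,0]])

```text
time: 15.4
tool_pos: [0.5461, 0.3413, 0.1275]
tool_rot: [0.007, 0.996, -0.082, 0.019]
contact_force: [0.9, -0.4, -1.3]
gripper_width: 0.744
```

>>> step_arm(steps=[[-0.2,0,2.5,0]])

```text
time: 15.5
tool_pos: [0.5461, 0.3414, 0.1249]
tool_rot: [0.007, 0.996, -0.082, 0.019]
contact_force: [-0.4, 0.1, 0.7]
gripper_width: 0.743
```

>>> step_arm(steps=[[0,0,2,0]])

```text
time: 15.6
tool_pos: [0.5467, 0.3416, 0.1235]
tool_rot: [0.007, 0.996, -0.082, 0.019]
contact_force: [0.4, -0.2, 3.3]
gripper_width: 0.739
```

Run:
```python
from held import *
from stand import fit
held(.066,'n2',lo=.112,cams=('side',)); go([.5465,.341,.121])
```

```text
side 805 foot [0.5454 0.3438 0.0577] slope [-0.007  0.005] frac 0.93 zrange 0.112 0.169
t 15.65 tcp [0.5466 0.3416 0.1234] q [ 0.007  0.996 -0.082  0.019] j [ 0.46  0.17  1.67 -0.03  1.27  2.2 ] F [ 0.1 -0.5  0.8] w 0.745
ydir deg -99.46 tool z [ 0.0375 -0.0165 -0.9992] -> mm in tool axes [-0.1  0.6  2.4]
```

View pics/n2.png

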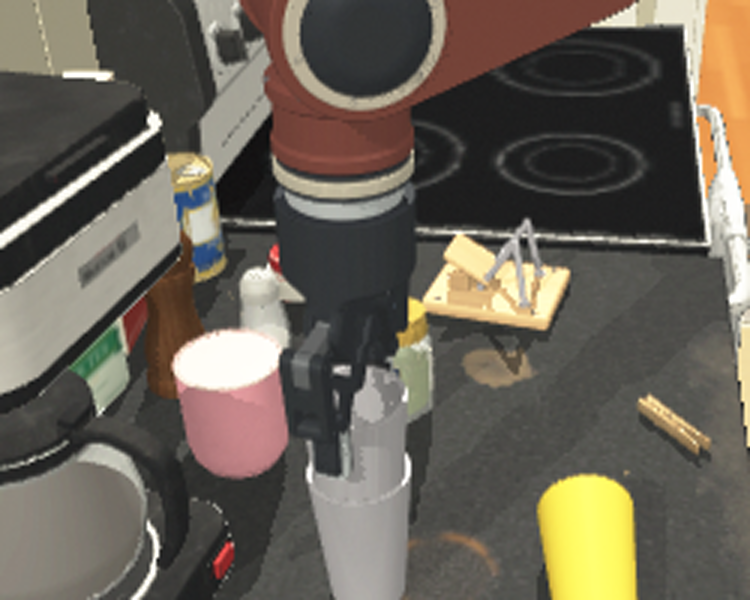

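The upper tumbler sits in the taper at foot z about 0.058 with a light touch (crop (375,440)). I release and retreat upward.

>>> step_arm(steps=[[0,0,0,0],[0,0,0,0],[0,0,0,0],[0,0,0,0],[0,0,0,0]], claw=100)

```text
time: 16.15
tool_pos: [0.5465, 0.3416, 0.1235]
tool_rot: [0.007, 0.996, -0.082, 0.019]
contact_force: [-0.1, -0.5, 0.7]
gripper_width: 1.005
```

>>> step_arm(steps=[[0,0,-10,0],[0,0,-20,0],[0,0,-25,0],[0,0,-25,0],[-25,0,-15,0],[-45,0,0,0],[-45,0,0,0],[0,0,0,0]])

```text
time: 16.95
tool_pos: [0.4275, 0.3626, 0.2232]
tool_rot: [0.005, 0.996, -0.084, 0.021]
contact_force: [0.7, -0.4, 0.1]
gripper_width: 0.996
```

Run:
```python
from stand import *
s=state();print(s['time'],s['tool_pos'].round(3),s['contact_force'].round(1))
for c in ('side','top'):
    p,d=grab_frame(c); T=camera_params(c)['extrinsics'];v,u=np.nonzero(d>0); col=p[v,u].astype(int)
    P=cloud(d,camera_params(c)['mtx'],T,[0,0,640,400])
    Q=P[(np.hypot(P[:,0]-.5445,P[:,1]-.341)<.05)&(P[:,2]>.012)&(P[:,2]<.2)&(np.ptp(col,axis=1)<30)]
    def f(q): return np.minimum(sd(Q,np.r_[q[:2],0],np.r_[q[5:7],1]/np.linalg.norm(np.r_[q[5:7],1])),sd(Q,q[2:5],np.r_[q[7:9],1]/np.linalg.norm(np.r_[q[7:9],1])))
    r=least_squares(f,[.5445,.341,.5445,.341,.056,0,0,0,0],loss='soft_l1',f_scale=.001)
    print(c,len(Q),'lower',r.x[:2].round(4),r.x[5:7].round(3),'upper',r.x[2:5].round(4),r.x[7:9].round(3),'frac',(r.fun<.003).mean().round(2),'zmax',np.percentile(Q[:,2],99.5).round(4))
    if c=='side': cv2.imwrite('pics/end.png',p[...,::-1])
f=np.load('pics/top1.npz');k=camera_params('top')
for n,b in dict(spice=[309,191,22,22],mug=[270,128,45,42],timer=[383,134,28,28]).items():
    A=[cloud(x,k['mtx'],k['extrinsics'],b) for x in (f['d'],d)]
    print(n,[(a[a[:,2]>.015].mean(0)).round(4) for a in A])
```

```text
16.95 [0.427 0.363 0.223] [ 0.7 -0.4  0.1]
side 2401 lower [0.5437 0.3422] [ 0.01  -0.015] upper [0.5449 0.344  0.0578] [-0.001 -0.033] frac 1.0 zmax 0.1618
top 1044 lower [0.543 0.337] [0.014 0.048] upper [0.543  0.3378 0.057 ] [0.016 0.036] frac 0.99 zmax 0.1625
spice [array([0.5544, 0.1376, 0.0869]), array([0.5543, 0.1377, 0.0869])]
mug [array([0.6738, 0.2075, 0.0828]), array([0.6738, 0.2076, 0.0826])]
timer [array([ 0.6934, -0.0421,  0.0362]), array([ 0.6935, -0.042 ,  0.0363])]
```

View pics/end.png

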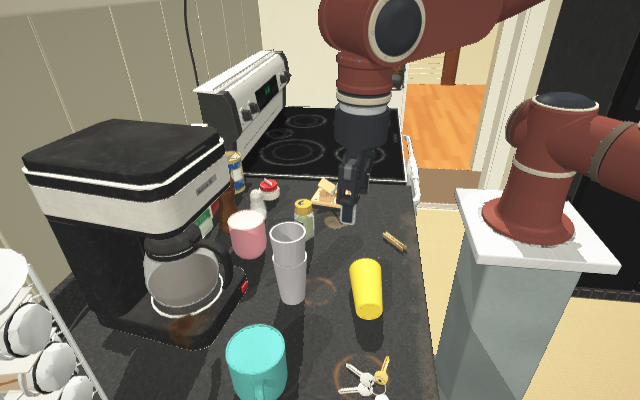

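The picture shows the upper tumbler nested mouth up at (288,245), the receiver upright at (291,285), and the gripper clear of both.

```bash
python3 -c "
from plant import *
print(job_done(), state()['time'])"
```

```text
the job is handed in; nothing more can be done
the job is handed in; nothing more can be done
```

The steel tumbler from the drainer is now nested, mouth up, inside the standing steel tumbler, and the job is handed in at about 17 s of the 42 s allowed.

**How it was done:** The tool can only turn about its vertical axis. So I lifted the tumbler out along its 30° lean and set its foot edge on a free patch of worktop. I then dragged it upright in the pads; the wrist read about 33 N at most. After letting it stand on its own, I regripped it centred and lowered it into the receiver. The touch on landing read about 3 N before I let go.

**Last checks:**
- **Fit:** The upper foot is about 57 mm above the lower one, against the 55 mm expected give or take a few. The highest points measured are at 162 mm.
- **Receiver:** It shows upright in the last picture, within about 2 mm of where it started by the side camera.
- **Bystanders:** The spice jar, timer and pink mug have moved less than 0.3 mm. The gripper was open and clear.

**Disagreements:** In the last fit the two cameras differed on the small tilts. The side camera gave 1–2°; the top camera, which sees little of the walls, gave 2–3°. They also put the centre in different places, by about 5 mm. Some early fits of the tumbler in the gripper were about a centimetre off along its axis, because the fingers got mixed into the data. I relied on touch and the pictures there instead.

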